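Fit the sample carousel on its keyed drive and start the sampler

TASK

Fit the loose sample carousel onto the drive spindle of the white sampler: set it over the spindle, press it down lightly (never harder than about 20 N) and turn it slowly until its slots drop over the drive pin and it sits fully home, then let go. Only then press the round start button on the sampler fully in and let it come back out. Leave everything else on the bench where it is.

Things in the scene. Friction and masses are not known exactly. Their poses are not given: they have to be found in the camera images.
- carousel_grip (a point): Middle of the black upright bar grip on the loose grey plastic carousel (160 g, 20 percent either way), 60 mm above its underside; it starts upright on the bench. The bar is 30 mm long along this frame's x, 16 mm wide along y (take it across y, from above), and reaches from 36 to 78 mm above the underside. z is the carousel's axis, up. Disc: 104 mm across, ten round tube places, top at 34 mm.
- carousel_foot (a point): Centre of the carousel's underside, the lower face of its 48 mm wide hub; same axes as carousel_grip. In the hub, from below: a 13 mm round bore on the axis, 33 mm deep, and two crossed slots 7 mm wide, 13 mm deep, along x and y through the axis. So it fits the drive pin at every quarter turn, within about 0.05 rad.
- seat (a point): Centre of the drive's seat, a steel flange 50 mm across, 75 mm above the bench; the carousel is home when its underside lies on it. z is up along the spindle; x and y are the housing's and do not turn with the spindle. A carousel whose slots miss the cross pin stops on it 10 mm above the seat, already guided by the spindle; turned slowly, by a quarter turn at most, it finds the pin.
- spindle_tip (a point): Top of the steel spindle, 30 mm above the seat: 10 mm thick, its top 6 mm a cone. A cross pin 36 mm long and 5 mm wide goes through it, pin top 10 mm above the seat. The pin's direction about z differs every time and is not measured. The spindle resists turning up to 0.15 N m and is dragged round beyond that. Axes as seat.
- mount: The whole drive (flange, spindle, cross pin), sprung up and down; origin and axes as seat. It stays up until pressed down with 5 N, then sinks 1 mm for every further 2.5 N, to a hard stop at 5 mm (17.5 N); it comes back up when relieved.
- sampler: The white sampler, fixed to the bench: a low housing 200 mm (x) by 235 mm (y), deck 66 mm above the bench. Origin on the bench under the spindle axis, z up; the housing reaches from -100 to 100 mm along its x and from -85 to 150 mm along its y. The start button stands on the deck at x -70, y 110 mm.
- start_top (a point): Middle of the top face of the start button, a round white push button 22 mm across in a grey housing on the sampler's deck; pressed straight down. Button travel 6 mm; fully down takes 5 N and it springs back.
- start (a joint): Travel of the start button in m: 0 out, 0.006 fully in.
- vial: Bystander: small capped jar, 22 mm across, 45 mm high, in front of (-x of) the sampler; origin at its foot.
- tip_box: Bystander: blue box 60 x 30 x 30 mm beside the sampler on its -y side; origin at its foot.
- reagent: Bystander: plastic bottle, 68 mm across, 130 mm high, behind the work area; origin at its foot.
- beaker: Bystander: glass beaker, 72 mm across, 85 mm high, near the robot at the right; origin at its foot.
- tube_tray: Bystander: blue divided tray 100 x 160 x 45 mm at the left; origin at its foot.
- well_plate: Bystander: white well plate 85 x 127 x 14 mm at the right; origin at its foot.
- pipette: Bystander: hand pipette 250 mm long lying near the robot at the left, 24 mm high; origin under it.

How it is judged (in metres and radians):
On the way, in this order (a step that is already met when the one before it is completed fails the run):
1. the carousel is fully home on the drive seat (z of carousel_foot in the frame of seat between -0.003 and 0.0025 m and horizontal distance between carousel_foot and seat below 0.003 m and angle between carousel_foot's own z axis and vertical below 0.05 rad), for 0.2 s.
2. the start button is pressed in (all of step 1 and value of joint start above 0.004 m), for 0.02 s.
At the end, for the whole second after the job is handed in: The carousel's underside lies on the drive seat (within 2.5 mm in height, 3 mm sideways, upright within 0.05 rad), released, and the start button has been pressed at least 4 mm in and is back out (within 1.5 mm) (all of step 1 and value of joint start below 0.0015 m); the robot touches nothing.
It fails at once if the carousel or anything else is pressed on the drive with more than 30 N (contact force between mount and anything else above 30 N).
It fails at once if the start button is pressed before the carousel is home (value of joint start above 0.003 m and not (z of carousel_foot in the frame of seat between -0.003 and 0.0025 m and horizontal distance between carousel_foot and seat below 0.003 m and angle between carousel_foot's own z axis and vertical below 0.05 rad)).
It fails at once if a bystander is moved by more than 30 mm (distance of any of vial, tip_box, reagent, beaker, tube_tray, well_plate, pipette from where it was at the start of the episode above 0.03 m).
It also fails if it takes over 72 s, if anything falls off the work surface, if the arm or the gripper's body presses on something with over 40 N, if the wrist force passes 120 N, or if a joint passes its speed limit or range.

ROBOT

A 6-joint arm with a two-finger parallel gripper is mounted at the origin on the work surface. World frame = base frame: x ahead of the robot, y to its left, z up, the work surface at z = 0. Lengths are in m, angles in degrees, forces in N, time in s.
With the tool pointing down it reaches from about 0.375 to 0.9 m from the base axis. Payload 3.1 kg.
Tool frame: the origin (TCP) lies between the finger pads; the fingertips stand 22 mm ahead of it and the grasp point (between the pads) lies 3 mm ahead of it; z points along the fingers, y is the line along which they close (so a half turn about z gives the same grasp; the last joint's range is limited). The gripper opens to 87 mm and grips with 3 to 60 N. Pads are 19 mm wide; open, the fingers measure 117 mm over their backs; the gripper's body (75 mm by 190 mm) begins 51 mm behind the grasp point.
Start: joints at [-83.05, 30.224, 82.088, -0, 67.689, -10.227], TCP at [0.185, -0.597, 0.245] pointing down, gripper open.
Joint ranges: [-176.69, 176.69], [-43.24, 126.21], [12.49, 139.97], [-82, 262], [0, 151.66], [-163.58, 163.58]. Speed limits (degrees/s): [159.86, 159.86, 180, 180, 180, 180].

INTERFACE

Orientations are given as a 3x3 rotation matrix whose columns are the frame's x, y, z axes.
In Python, from rig import bot, capture, search_frame, outline_of, spot_point gives the robot as it stands.
- The arm moves only by the tool jog_arm, never from a script. Its argument "rows" is text: rows parted by semicolons, each of 7 numbers parted by spaces: the opening, from 0 (shut) to 1 (fully open), then the shift along the tool's x, y, z as a fraction of full scale, then the turn, a rotation vector about the tool's x, y, z as a fraction of full scale. A call has 1 to 20 rows; each row is the pose to reach, as a shift and turn from the pose commanded when the call began, along the tool's axes at that moment; what a row does not reach only later rows make up. Full scale, the value 1, is 0.5 m for a shift and pi/4 rad for a turn. A row lasts 1/12 s, in which the tool goes at most 41.7 mm and 7.16 degrees, less where a joint would pass 70% of its speed; a pose out of reach is approached as far as the arm can. A call with a number of a shift or a turn outside -1 to 1 is refused whole. A call with a gripper value outside its range is refused whole. The fingers move at their own pace and stop on an object; the grip force is fixed at half the most. Time passes only in rows, so rows that repeat a pose let the fingers close. It gives the time, the measured TCP pose, the force, the opening and the grip force at its end, in the units of the state.
- bot.read_state(): the state, without advancing time (a new reading comes with each control period).
- capture(name): name is "side" or "top"; returns a dict with "pixels" (384x512x3 uint8, red, green, blue), "fx", "fy", "cx", "cy" (pixels), "R" (3x3) and "t" (3): a world point X has camera coordinates R X + t. Camera axes: x right, y down, z forward; pixel columns grow to the right and rows downward; lengths in m; the calibration is good to about 2 mm. A picture is of the moment at which its call begins. There is no depth.
- bot.hand_in(): hands the job in; it is judged then, once.
Trained networks look in a picture, given as the dict that the camera call returned (one of the last four; its "shot" number tells which), for a name from the list of things; names that differ only in an ending like _2 or _b are one class to them, and where a whole thing is asked for, a point or a joint stands for the part that bears it (a point fixed in the world has none). Each returns a list of dicts, best first, with "conf" (0 to 1); they miss things now and then, are a little off and sometimes report something else, mostly with a low value. They report only what shows in the picture. A call takes as long as a camera call.
- search_frame(label, picture): "point" ([x, y, z] in m, in world coordinates, good to about 4 mm: the middle of the surface that is visible of it).
- outline_of(label, picture): "region" (384x512 bool, what is visible of it).
- spot_point(label, picture): "point" ([x, y, z] in m, in world coordinates, good to about 4 mm: a listed point, or the origin of a listed thing).
The state is a dict: "time_s": time; "joint_positions": joint angles; "qvel": joint speeds; "tau": joint torques, N m; "position": TCP position; "tcp_rot": TCP orientation; "force": force on the tool from outside, world axes, zero at the start; "moment": the same for the moment, N m; "opening": opening from 0.0 (shut) to 1.0 (fully open); "grasp_force": force on a finger pad.
Only numpy, scipy, OpenCV 4.12 (cv2) and the standard library are available. Lean on these libraries where they do the work, as an engineer would, in place of code of your own. Each camera call takes 0.05 s, during which the arm holds its last target. There are 200 camera calls.

## Working session

There is one attempt and no reset: what is moved stays moved. The work goes in short steps, Python scripts to look and compute and a tool call to move; the robot and the scene stay as the last step left them, time stands still between calls to the robot, and variables do not carry over. Pictures are saved under pics/ and viewed, at most 10 in all, crops included, and the job is handed in when it is done.

Besides the shell and the picture viewer there is one more tool, called after "Request:" as a command line: name --argument value ..., lists and objects as JSON in quotes. jog_arm: Moves the arm, as the interface text tells. Its arguments: {"type":"object","properties":{"rows":{"type":"string"}},"required":["rows"]}

```bash
ls; mkdir -p pics
python3 - <<'E'
from rig import bot,capture,search_frame,outline_of,spot_point
import cv2,numpy as np
s=bot.read_state();print(s['time_s'],s['position'],np.round(s['tcp_rot'],3).tolist(),s['force'],s['opening'])
ims=[]
for c in('top','side'):
    p=capture(c);ims.append(p['pixels'])
    print(c,np.round(p['R'],2).tolist(),np.round(p['t'],2).tolist(),round(p['fx']))
    for l in('carousel_grip','carousel_foot','seat','spindle_tip','start_top','sampler','vial','tip_box'):
        for r in spot_point(l,p)[:1]:print(l,np.round(r['point'],4),round(r['conf'],2))
cv2.imwrite('pics/a.png',ims[0][:,:,::-1]);cv2.imwrite('pics/b.png',ims[1][:,:,::-1])
E
```

```text
pics
0.0 [ 0.18451655 -0.59642436  0.24357375] [[0.955, 0.295, -0.0], [0.295, -0.955, 0.002], [0.0, -0.002, -1.0]] [-0.16489239  0.00586038  0.07648002] 1.0020219979822862
top [[-0.01, -1.0, -0.01], [-1.0, 0.01, -0.06], [0.06, 0.01, -1.0]] [0.02, 0.56, 1.21] 400
carousel_grip [0.5734 0.2067 0.0558] 0.94
carousel_foot [ 0.5798  0.2072 -0.002 ] 0.66
seat [ 0.567  -0.173   0.0737] 0.77
spindle_tip [ 0.5654 -0.1743  0.1036] 0.69
start_top [ 0.518  -0.0484  0.0899] 0.58
sampler [ 5.684e-01 -1.685e-01  2.000e-04] 0.57
vial [ 0.4399 -0.1558 -0.003 ] 0.41
tip_box [ 5.197e-01 -2.973e-01 -5.000e-04] 0.6
side [[-0.99, -0.17, 0.01], [-0.11, 0.58, -0.81], [0.13, -0.79, -0.59]] [0.53, 0.11, 1.36] 373
carousel_grip [0.5742 0.2074 0.0616] 0.85
carousel_foot [ 0.5677 -0.1609 -0.0018] 0.67
seat [3.020e-01 3.336e-01 3.000e-04] 0.64
spindle_tip [ 0.5638 -0.1708  0.1053] 0.44
start_top [ 0.5179 -0.0466  0.0861] 0.38
sampler [ 0.5661 -0.1647 -0.0007] 0.76
vial [ 4.302e-01 -1.585e-01 -3.000e-04] 0.51
tip_box [ 0.5169 -0.0476  0.0886] 0.59
```

Run:
```python
import cv2,numpy as np
a=cv2.imread('pics/a.png');b=cv2.imread('pics/b.png')
cv2.imwrite('pics/c.png',cv2.resize(a,(800,600),interpolation=cv2.INTER_CUBIC))
cv2.imwrite('pics/d.png',cv2.resize(b,(800,600),interpolation=cv2.INTER_CUBIC))
```

```text
(no output)
```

View pics/c.png

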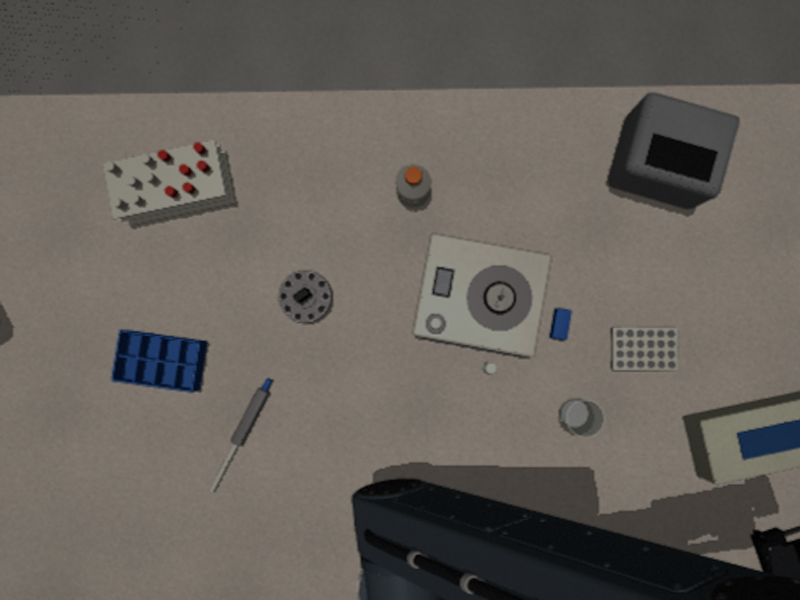

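View pics/d.png

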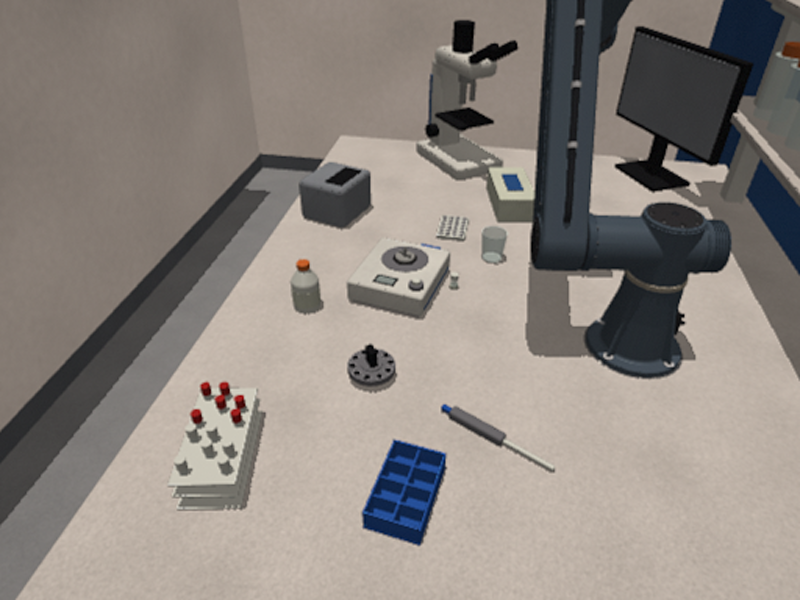

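Top view: the carousel is at (305,296), with its bar tilted a little. The seat is at (500,297), the button at (435,323), and the vial and blue box are close to the sampler. Next I'll measure the bar's angle and refine the centres.

```bash
cat > h.py <<'E'
import numpy as np,cv2
from rig import bot,capture,search_frame,outline_of,spot_point
def back(p,uv,z):
    u=np.atleast_2d(np.array(uv,float)); d=np.c_[(u[:,0]-p['cx'])/p['fx'],(u[:,1]-p['cy'])/p['fy'],np.ones(len(u))]
    R=np.array(p['R']);c=-R.T@np.array(p['t']);d=d@R
    return c+d*((z-c[2])/d[:,2])[:,None]
def proj(p,X):
    q=np.array(p['R'])@np.array(X)+p['t'];return np.array([p['fx']*q[0]/q[2]+p['cx'],p['fy']*q[1]/q[2]+p['cy']])
def zoom(p,uv,h,name,s=12):
    u,v=np.round(uv).astype(int);c=p['pixels'][v-h:v+h,u-h:u+h,::-1]
    cv2.imwrite('pics/'+name,cv2.resize(c,None,fx=s,fy=s,interpolation=cv2.INTER_CUBIC))
E
python3 - <<'E'
from h import *
p=capture('top')
c=proj(p,[.575,.207,.07]);s=proj(p,[.566,-.172,.1])
g=p['pixels'].mean(2)
u,v=np.round(c).astype(int)
yy,xx=np.mgrid[v-12:v+13,u-12:u+13];w=g[v-12:v+13,u-12:u+13]
m=(w<45)
n,l,st,ce=cv2.connectedComponentsWithStats(m.astype(np.uint8));k=1+np.argmax(st[1:,4]);m=l==k
P=back(p,np.c_[xx[m],yy[m]],.078)[:,:2]
r=cv2.minAreaRect((P*1000).astype(np.float32));print('bar',m.sum(),P.mean(0),r)
ev,E=np.linalg.eigh(np.cov(P.T));print(E[:,1],np.degrees(np.arctan2(E[1,1],E[0,1])),np.sqrt(ev*12))
for lab in('carousel_foot','sampler'):
  for o in outline_of(lab,p)[:1]:
    M=o['region'];y,x=np.nonzero(M);cn=max(cv2.findContours(M.astype(np.uint8),0,1)[0],key=len)
    z=.034 if lab[0]=='c' else .066
    e=cv2.fitEllipse(cn);Q=back(p,cn[:,0],z)[:,:2]*1000
    print(lab,o['conf'],M.sum(),e,back(p,e[0],z),cv2.minAreaRect(Q.astype(np.float32)))
from numpy import hstack
a=lambda q,h:cv2.resize(p['pixels'][int(q[1])-h:int(q[1])+h,int(q[0])-h:int(q[0])+h,::-1],(400,400),interpolation=cv2.INTER_CUBIC)
print(c,s);cv2.imwrite('pics/e.png',hstack([a(c,25),a(s,25)]))
E
```

```text
bar 79 [0.5738794  0.20181346] ((573.6187744140625, 201.6122589111328), (22.97989845275879, 30.115934371948242), 33.30226516723633)
[-0.47405796  0.88049364] 118.29803180953749 [0.02304044 0.0297882 ]
carousel_foot 0.55 868 ((194.10289001464844, 189.4199981689453), (31.828611373901367, 32.957252502441406), 157.5226593017578) [[0.57556926 0.2076206  0.034     ]] ((575.4302978515625, 207.98455810546875), (102.06731414794922, 96.73954772949219), 44.59669494628906)
sampler 0.57 5434 ((307.64837646484375, 189.0653076171875), (78.52381896972656, 93.10951232910156), 101.19303131103516) [[ 0.57082365 -0.13436913  0.066     ]] ((571.202392578125, -135.09091186523438), (236.65829467773438, 206.57723999023438), 78.93682861328125)
[192.1631121  188.74607442] [322.08692469 189.75631899]
```

View pics/e.png

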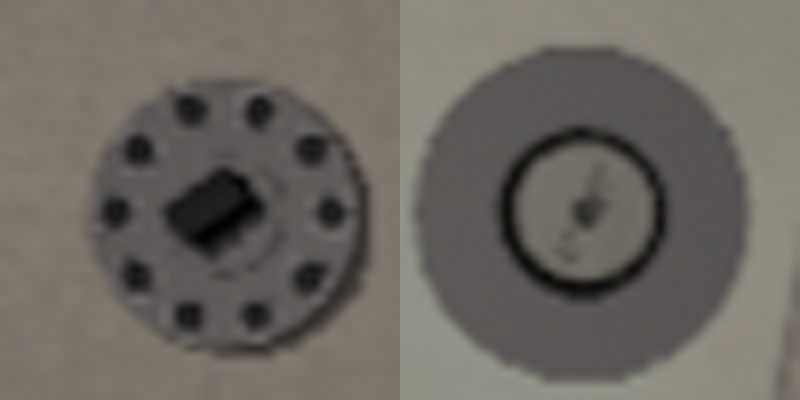

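Crop: the bar's long axis runs along about (163,212)→(228,168), which is yaw ≈ -57°. The cross pin runs (568,255)→(600,165), yaw ≈ -20°. I'll set out towards the carousel in two moves.

Request:
jog_arm --rows "1 .61 -.65 0 0 0 -1;1 .61 -.65 0 0 0 -1;1 .61 -.65 0 0 0 -1;1 .61 -.65 0 0 0 -1;1 .61 -.65 0 0 0 -1;1 .61 -.65 0 0 0 -1;1 .61 -.65 0 0 0 -1;1 .61 -.65 0 0 0 -1;1 .61 -.65 0 0 0 -1;1 .61 -.65 0 0 0 -1;1 .61 -.65 0 0 0 -1;1 .61 -.65 0 0 0 -1"

```text
time_s: 2.05
position: [0.3807, -0.1915, 0.2446]
tcp_rot: [[0.462, 0.887, -0.0], [0.887, -0.462, 0.003], [0.002, -0.001, -1.0]]
force: [-0.4, 0.2, -0.4]
opening: 1.001
grasp_force: 0.0
```

```bash
cat >> h.py <<'E'
def plan(pos,yaw):
    """print shift (m/0.5) and turn about tool z (rad/(pi/4)) to reach pos with tool-x yaw (deg), pointing down"""
    from scipy.spatial.transform import Rotation as Ro
    s=bot.read_state();R=np.array(s['tcp_rot']);y=np.radians(yaw)
    T=np.array([[np.cos(y),np.sin(y),0],[np.sin(y),-np.cos(y),0],[0,0,-1]])
    d=R.T@(np.array(pos)-s['position']);rv=Ro.from_matrix(R.T@T).as_rotvec()
    print('t',round(s['time_s'],2),'pos',np.round(s['position'],4),'yaw',round(np.degrees(np.arctan2(R[1,0],R[0,0])),1),'F',np.round(s['force'],2),'op',round(s['opening'],3),'j6',round(s['joint_positions'][5],1))
    print('shift',np.round(d/.5,4),'turn',np.round(rv/(np.pi/4),4),'rows',np.linalg.norm(d)/.0417,np.degrees(np.linalg.norm(rv))/7.16)
E
python3 -c "
from h import *
plan([.5745,.207,.2],123)"
```

```text
t 2.05 pos [ 0.3807 -0.1915  0.2446] yaw 62.5 F [-0.37  0.22 -0.45] op 1.001 j6 -14.4
shift [ 0.8857 -0.0239  0.0913] turn [-2.0000e-04 -3.6000e-03 -1.3444e+00] rows 10.680116692040512 8.449184831148532
```

Request:
jog_arm --rows "1 .886 -.024 .09 0 0 -1;1 .886 -.024 .09 0 0 -1;1 .886 -.024 .09 0 0 -1;1 .886 -.024 .09 0 0 -1;1 .886 -.024 .09 0 0 -1;1 .886 -.024 .09 0 0 -1;1 .886 -.024 .09 0 0 -1;1 .886 -.024 .09 0 0 -1;1 .886 -.024 .09 0 0 -1;1 .886 -.024 .09 0 0 -1;1 .886 -.024 .09 0 0 -1;1 .886 -.024 .09 0 0 -1"

```text
time_s: 3.05
position: [0.5792, 0.2051, 0.199]
tcp_rot: [[-0.299, 0.954, 0.004], [0.954, 0.299, 0.002], [0.001, 0.004, -1.0]]
force: [0.1, -0.7, -0.0]
opening: 0.999
grasp_force: 0.0
```

```bash
python3 -c "
from h import *
plan([.5745,.207,.12],123)"
```

```text
t 3.05 pos [0.5792 0.2051 0.199 ] yaw 107.4 F [ 0.09 -0.7  -0.03] op 0.999 j6 -8.4
shift [ 0.0062 -0.0085  0.158 ] turn [ 0.0057 -0.0005 -0.3465] rows 1.8986988185135367 2.1777630457257278
```

Request:
jog_arm --rows "1 .006 -.008 .1 0 0 -.346;1 .006 -.008 .158 0 0 -.346;1 .006 -.008 .158 0 0 -.346;1 .006 -.008 .158 0 0 -.346;1 .006 -.008 .158 0 0 -.346"

```text
time_s: 3.47
position: [0.5729, 0.2018, 0.122]
tcp_rot: [[-0.538, 0.843, 0.002], [0.843, 0.538, 0.0], [-0.001, 0.002, -1.0]]
force: [-0.5, -0.4, 1.0]
opening: 1.003
grasp_force: 0.0
```

Run:
```python
from h import *
plan([.5745,.207,.065],123)
p=capture('side')
for l in('carousel_grip',):
    for r in spot_point(l,p)[:2]:print(l,np.round(r['point'],4),round(r['conf'],2))
q=proj(p,[.5745,.207,.08]);print(q)
zoom(p,q,32,'f.png',9)
```

```text
t 3.47 pos [0.5729 0.2018 0.122 ] yaw 122.5 F [-0.52 -0.41  1.01] op 1.003 j6 -23.7
shift [0.0071 0.008  0.114 ] turn [ 0.0027  0.0014 -0.0101] rows 1.3731923082795618 0.06640103883629962
[236.75501571 222.77831861]
```

View pics/f.png

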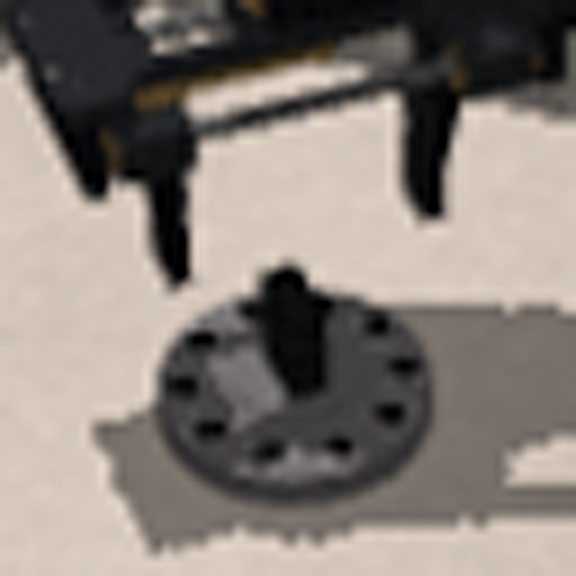

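The open fingers at (178,280) and (430,215) straddle the bar, whose top is at (290,270), and they line up with it. I'll go down and close.

Request:
jog_arm --rows "1 .007 .008 .05 0 0 0;1 .007 .008 .08 0 0 0;1 .007 .008 .1 0 0 0;1 .007 .008 .113 0 0 0;1 .007 .008 .113 0 0 0;1 .007 .008 .113 0 0 0;0 .007 .008 .113 0 0 0;0 .007 .008 .113 0 0 0;0 .007 .008 .113 0 0 0;0 .007 .008 .113 0 0 0;0 .007 .008 .113 0 0 0;0 .007 .008 .113 0 0 0;0 .007 .008 .113 0 0 0;0 .007 .008 .113 0 0 0"

```text
time_s: 4.73
position: [0.5729, 0.2077, 0.064]
tcp_rot: [[-0.541, 0.841, -0.0], [0.841, 0.541, -0.0], [0.0, -0.0, -1.0]]
force: [-0.3, -0.1, 0.1]
opening: 0.477
grasp_force: 0.0
```

```bash
python3 -c "
from h import *
plan([.5745,.207,.22],123)"
```

```text
t 4.73 pos [0.5729 0.2077 0.064 ] yaw 122.7 F [-0.27 -0.11  0.08] op 0.477 j6 -23.3
shift [-0.0028  0.0019 -0.3119] turn [-0.     -0.     -0.0056] rows 3.7403484056194256 0.03528660762950927
```

Request:
jog_arm --rows "0 0 0 0 0 0 0;0 0 0 0 0 0 0;0 0 0 0 0 0 0;0 0 0 0 0 0 0;0 0 0 0 0 0 0;0 0 0 0 0 0 0;0 0 0 0 0 0 0;0 0 0 0 0 0 0;0 0 0 0 0 0 0;0 0 0 0 0 0 0"

```text
time_s: 5.57
position: [0.5728, 0.2076, 0.064]
tcp_rot: [[-0.541, 0.841, -0.0], [0.841, 0.541, -0.0], [0.0, -0.0, -1.0]]
force: [-0.0, -0.5, -1.5]
opening: 0.184
grasp_force: 29.9
```

Request:
jog_arm --rows "0 0 0 -.05 0 0 0;0 0 0 -.12 0 0 0;0 0 0 -.2 0 0 0;0 0 0 -.28 0 0 0;0 0 0 -.34 0 0 0;0 0 0 -.34 0 0 0;0 0 0 -.34 0 0 0"

```text
time_s: 6.15
position: [0.5738, 0.2079, 0.2363]
tcp_rot: [[-0.541, 0.841, 0.005], [0.841, 0.541, 0.001], [-0.002, 0.004, -1.0]]
force: [-0.6, 0.1, -1.8]
opening: 0.179
grasp_force: 29.9
```

Run:
```python
from h import *
plan([.566,-.172,.234],70)
p=capture('top')
for l in('seat','spindle_tip','start_top','carousel_grip','carousel_foot'):
    for r in spot_point(l,p)[:1]:print(l,np.round(r['point'],4),round(r['conf'],2))
# flange ring: circle fit for disc on deck
u,v=proj(p,[.566,-.172,.075]).astype(int);g=p['pixels'][v-16:v+17,u-16:u+17].mean(2)
g=cv2.resize(g.astype(np.uint8),None,fx=6,fy=6,interpolation=cv2.INTER_CUBIC)
c=cv2.HoughCircles(g,cv2.HOUGH_GRADIENT,2,50,param1=80,param2=20,minRadius=40,maxRadius=70);print(c)
m=(g<35).astype(np.uint8)
cn=max(cv2.findContours(m,0,1)[0],key=len);e=cv2.fitEllipse(cn);print(e)
q=np.array(e[0])/6+[u-16,v-16]-.42
print('ring',q,[back(p,q,z)[0] for z in(.066,.075)])
```

```text
t 6.15 pos [0.5738 0.2079 0.2363] yaw 122.8 F [-0.64  0.12 -1.8 ] op 0.179 j6 -23.3
shift [-0.6305 -0.4242  0.0039] turn [ 6.2000e-03 -3.0000e-04  1.1723e+00] rows 9.111612711268315 7.3678782288093805
seat [ 4.332e-01 -1.546e-01 -4.000e-04] 0.71
spindle_tip [0.5728 0.2014 0.2305] 0.65
start_top [ 0.5637 -0.174   0.1055] 0.57
carousel_grip [0.5757 0.2048 0.2298] 0.56
carousel_foot [0.5777 0.2046 0.1696] 0.75
[[[ 95.   99.   51.8]
  [187.  143.   48.8]]]
((92.8720932006836, 99.5582046508789), (110.4648666381836, 115.15371704101562), 154.54151916503906)
ring [319.0586822  190.17303411] [array([ 0.56719783, -0.16795446,  0.066     ]), array([ 0.56658725, -0.16672555,  0.075     ])]
```

Run:
```python
from h import *
out=[]
for f,c in(('a','top'),('b','side')):
    p=capture(c);p['pixels']=cv2.imread(f'pics/{f}.png')[:,:,::-1]
    P=np.array([.5665,-.1675,.075]);q=np.round(proj(p,P)).astype(int);h=20;s=15
    im=cv2.resize(p['pixels'][q[1]-h:q[1]+h,q[0]-h:q[0]+h,::-1],(600,600)[:2] if 0 else (390,390),interpolation=cv2.INTER_CUBIC);k=390/(2*h)
    im=cv2.convertScaleAbs(im,alpha=1.6)
    T=lambda X:((proj(p,X)-q+h+.5)*k)
    a=np.linspace(0,2*np.pi,60)
    cv2.polylines(im,[np.array([T(P+[.025*np.cos(t),.025*np.sin(t),0]) for t in a]).astype(int)],True,(0,0,255),1)
    cv2.line(im,T(P).astype(int).tolist(),T(P+[0,0,.03]).astype(int).tolist(),(0,255,0),1)
    d=.018*np.array([np.cos(np.radians(-20)),np.sin(np.radians(-20)),0])+0;z=np.array([0,0,.01])
    cv2.line(im,T(P+d+z).astype(int).tolist(),T(P-d+z).astype(int).tolist(),(255,255,0),1)
    out.append(im); print(c,-np.array(p['R']).T@p['t'])
cv2.imwrite('pics/g.png',np.hstack(out))
```

```text
top [ 0.48715891 -0.00685961  1.24578364]
side [0.36167098 1.10078249 0.88881306]
```

View pics/g.png

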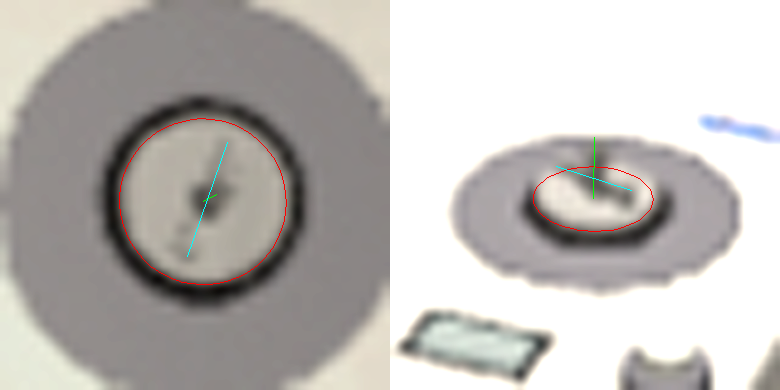

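The overlay on the flange and pin matches in both views. Left view: the flange circle is centred at (203,201). Right view: the spindle is at about (597,170). So the seat is (0.5665, -0.1675), with the pin at about -20°. I'll carry the carousel over.

Request:
jog_arm --rows "0 -.05 -.034 0 0 0 .08;0 -.11 -.074 0 0 0 .18;0 -.17 -.114 0 0 0 .28;0 -.23 -.154 0 0 0 .38;0 -.29 -.195 0 0 0 .48;0 -.35 -.235 0 0 0 .58;0 -.41 -.275 0 0 0 .68;0 -.47 -.315 0 0 0 .78;0 -.53 -.355 0 0 0 .88;0 -.58 -.39 0 0 0 .96;0 -.62 -.416 0 0 0 1;0 -.6235 -.4185 0 0 0 1;0 -.6235 -.4185 0 0 0 1;0 -.6235 -.4185 0 0 0 1"

```text
time_s: 7.72
position: [0.5652, -0.1671, 0.2334]
tcp_rot: [[0.212, 0.977, -0.001], [0.977, -0.212, 0.001], [0.001, -0.002, -1.0]]
force: [0.4, 0.4, -1.5]
opening: 0.179
grasp_force: 29.9
```

```bash
cat >> h.py <<'E'
def over(c,name,seat=(.5665,-.1675,.075),off=(0,0)):
    """overlay seat/spindle (red/green) and the held carousel as implied by the TCP (cyan, yellow)"""
    p=capture(c);s=bot.read_state();R=np.array(s['tcp_rot'])
    O=np.array(s['position'])+R@[off[0],off[1],.064]
    q=np.round(proj(p,(O+seat)/2)).astype(int);h=30;k=18
    im=cv2.resize(p['pixels'][q[1]-h:q[1]+h,q[0]-h:q[0]+h,::-1],None,fx=9,fy=9,interpolation=cv2.INTER_CUBIC);im=cv2.convertScaleAbs(im,alpha=1.5)
    T=lambda X:np.round((proj(p,X)-q+h+.5)*9).astype(int)
    a=np.linspace(0,2*np.pi,60)
    def circ(C,r,col):cv2.polylines(im,[np.array([T(np.array(C)+[r*np.cos(t),r*np.sin(t),0]) for t in a])],True,col,1)
    circ(seat,.025,(0,0,255));circ(O,.024,(255,255,0));circ(O+[0,0,.034],.052,(0,255,255))
    cv2.line(im,T(seat).tolist(),T(np.array(seat)+[0,0,.03]).tolist(),(0,255,0),1)
    cv2.imwrite('pics/'+name,im);print('foot',O)
E
python3 - <<'E'
from h import *
plan([.5665,-.1675,.19],70)
over('side','i.png')
plan([.5665,-.1675,.19],70)
E
```

```text
t 7.72 pos [ 0.5652 -0.1671  0.2334] yaw 77.7 F [ 0.39  0.42 -1.53] op 0.179 j6 -15.1
shift [-0.0002  0.0029  0.0869] turn [-0.0022 -0.0013  0.1719] rows 1.0422609008306793 1.0807490777097393
foot [ 0.56512044 -0.16645936  0.1695941 ]
t 7.77 pos [ 0.5652 -0.1665  0.2336] yaw 77.8 F [ 0.6  -0.15 -1.55] op 0.175 j6 -15.1
shift [-0.0014  0.0031  0.0872] turn [-0.002  -0.0011  0.1733] rows 1.0461370539469792 1.089353716596441
```

View pics/i.png

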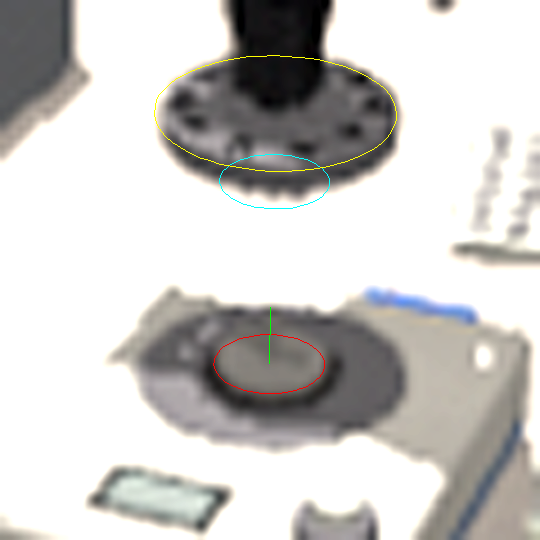

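The held carousel (disc centre ≈(279,115)) sits within about 1 mm of where the TCP implies, and it's over the flange (centre ≈(271,364)). I'll lower it until the spindle tip just enters.

Request:
jog_arm --rows "0 0 .004 .04 0 0 0;0 0 .004 .08 0 0 0;0 0 .004 .105 0 0 0;0 0 .004 .115 0 0 0;0 0 .004 .12 0 0 0;0 0 .004 .124 0 0 0;0 0 .004 .128 0 0 0;0 0 .004 .132 0 0 0;0 0 .004 .132 0 0 0;0 0 .004 .132 0 0 0"

```text
time_s: 8.6
position: [0.5677, -0.1682, 0.1685]
tcp_rot: [[0.212, 0.977, 0.001], [0.977, -0.212, -0.0], [-0.0, 0.001, -1.0]]
force: [0.8, -0.7, -1.9]
opening: 0.18
grasp_force: 29.9
```

Run:
```python
from h import *
plan([.567,-.1675,.16],70)
capture('side')
plan([.567,-.1675,.16],70);print(bot.read_state()['moment'])
```

```text
t 8.6 pos [ 0.5677 -0.1682  0.1685] yaw 77.7 F [ 0.78 -0.66 -1.87] op 0.18 j6 -15.1
shift [ 0.0011 -0.0017  0.0169] turn [9.000e-04 1.000e-04 1.721e-01] rows 0.2045068549149817 1.0813447905720979
t 8.65 pos [ 0.5677 -0.1683  0.1685] yaw 77.7 F [ 0.5   0.03 -1.78] op 0.182 j6 -15.1
shift [ 0.0012 -0.0018  0.017 ] turn [0.001  0.0002 0.1721] rows 0.2050559399301794 1.081373594149545
[-0.00289994 -0.02602185 -0.00038091]
```

Request:
jog_arm --rows "0 .001 -.0015 .002 0 0 0;0 .001 -.0015 .004 0 0 0;0 .001 -.0015 .006 0 0 0;0 .001 -.0015 .008 0 0 0;0 .001 -.0015 .008 0 0 0"

```text
time_s: 9.07
position: [0.5668, -0.1674, 0.1638]
tcp_rot: [[0.212, 0.977, -0.0], [0.977, -0.212, 0.0], [0.0, -0.0, -1.0]]
force: [0.2, -0.5, -1.8]
opening: 0.184
grasp_force: 29.9
```

Request:
jog_arm --rows "0 0 0 .003 0 0 0;0 0 0 .006 0 0 0;0 0 0 .009 0 0 0;0 0 0 .012 0 0 0;0 0 0 .015 0 0 0;0 0 0 .018 0 0 0;0 0 0 .018 0 0 0"

```text
time_s: 9.65
position: [0.5667, -0.1674, 0.1546]
tcp_rot: [[0.212, 0.977, -0.001], [0.977, -0.212, 0.0], [0.0, -0.001, -1.0]]
force: [-0.3, -0.1, -2.3]
opening: 0.182
grasp_force: 29.9
```

Request:
jog_arm --rows "0 0 0 .003 0 0 0;0 0 0 .006 0 0 0;0 0 0 .009 0 0 0;0 0 0 .011 0 0 0;0 0 0 .013 0 0 0;0 0 0 .015 0 0 0;0 0 0 .015 0 0 0;0 0 0 .015 0 0 0"

```text
time_s: 10.32
position: [0.5669, -0.1675, 0.1481]
tcp_rot: [[0.212, 0.977, 0.0], [0.977, -0.212, -0.0], [-0.0, 0.0, -1.0]]
force: [-1.4, 1.1, 4.8]
opening: 0.182
grasp_force: 29.9
```

On the pin at about 6.7 N. I'll press slightly more and sweep the yaw through the expected pin direction.

Request:
jog_arm --rows "0 0 0 .002 0 0 0;0 0 0 .003 0 0 0.02;0 0 0 .003 0 0 .04;0 0 0 .003 0 0 .06;0 0 0 .003 0 0 .08;0 0 0 .003 0 0 .1;0 0 0 .003 0 0 .12;0 0 0 .003 0 0 .12;0 0 0 .003 0 0 .12"

```text
time_s: 11.07
position: [0.567, -0.1679, 0.1468]
tcp_rot: [[0.303, 0.953, 0.0], [0.953, -0.303, -0.001], [-0.001, 0.001, -1.0]]
force: [-2.6, 0.5, 5.7]
opening: 0.184
grasp_force: 29.9
```

Request:
jog_arm --rows "0 0 0 0 0 0 .02;0 0 0 0 0 0 .04;0 0 0 0 0 0 .06;0 0 0 0 0 0 .08;0 0 0 0 0 0 .08;0 0 0 0 0 0 .08"

```text
time_s: 11.57
position: [0.5669, -0.1679, 0.1468]
tcp_rot: [[0.362, 0.932, 0.0], [0.932, -0.362, -0.001], [-0.001, 0.001, -1.0]]
force: [-1.3, 0.3, 6.7]
opening: 0.182
grasp_force: 29.9
```

Request:
jog_arm --rows "0 0 0 0 0 0 .02;0 0 0 0 0 0 .04;0 0 0 0 0 0 .06;0 0 0 0 0 0 .08;0 0 0 0 0 0 .1;0 0 0 0 0 0 .12;0 0 0 0 0 0 .12;0 0 0 0 0 0 .12"

```text
time_s: 12.23
position: [0.567, -0.1679, 0.1468]
tcp_rot: [[0.448, 0.894, 0.001], [0.894, -0.448, -0.001], [-0.001, 0.001, -1.0]]
force: [-3.0, -0.3, 5.5]
opening: 0.181
grasp_force: 29.9
```

Run:
```python
from h import *
capture('side');s=bot.read_state();print(s['force'],s['moment'],s['position'])
```

```text
[-1.23945963 -0.7506823   5.86802777] [-0.03625127  0.38334913  0.11592987] [ 0.5670334  -0.16788745  0.14678312]
```

Request:
jog_arm --rows "0 0 0 0 0 0 .025;0 0 0 0 0 0 .05;0 0 0 0 0 0 .075;0 0 0 0 0 0 .1;0 0 0 0 0 0 .125;0 0 0 0 0 0 .15;0 0 0 0 0 0 .175;0 0 0 0 0 0 .175"

```text
time_s: 12.95
position: [0.5675, -0.1674, 0.1468]
tcp_rot: [[0.567, 0.824, 0.002], [0.824, -0.567, -0.0], [0.001, 0.001, -1.0]]
force: [-0.7, 0.8, 5.9]
opening: 0.18
grasp_force: 29.9
```

Run:
```python
from h import *
capture('side');s=bot.read_state();print(s['force'],s['moment'],s['position'])
```

```text
[-1.08468934  1.12400334  5.84192022] [0.17780772 0.08133417 0.0715917 ] [ 0.56748368 -0.16746033  0.14678015]
```

Run:
```python
from h import *
over('side','j.png')
```

```text
foot [ 0.56755787 -0.16749006  0.08279355]
```

View pics/j.png

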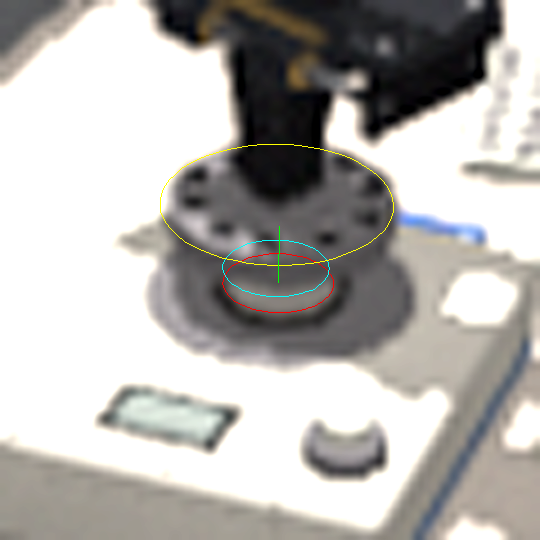

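The carousel is upright and guided by the spindle, resting on the pin. The sweep passed the expected angle without dropping in, so it's probably off-centre: slot slack is only 1 mm, against 1.5 mm in the bore. I'll lift off the pin and find the bore centre by touching its sides.

Request:
jog_arm --rows "0 0 0 -.008 0 0 0;0 0 0 -.01 0 0 0;0 .002 0 -.01 0 0 0;0 .004 0 -.01 0 0 0;0 .006 0 -.01 0 0 0;0 .006 0 -.01 0 0 0;0 .006 0 -.01 0 0 0"

```text
time_s: 13.63
position: [0.5685, -0.1649, 0.1507]
tcp_rot: [[0.567, 0.824, -0.001], [0.824, -0.567, 0.0], [-0.0, -0.001, -1.0]]
force: [-0.5, -0.0, -2.3]
opening: 0.185
grasp_force: 29.9
```

Request:
jog_arm --rows "0 -.003 0 0 0 0 0;0 -.006 0 0 0 0 0;0 -.009 0 0 0 0 0;0 -.012 0 0 0 0 0;0 -.012 0 0 0 0 0;0 -.012 0 0 0 0 0"

```text
time_s: 14.13
position: [0.5655, -0.1694, 0.1511]
tcp_rot: [[0.567, 0.823, 0.001], [0.823, -0.567, 0.001], [0.001, 0.0, -1.0]]
force: [3.0, 3.6, -1.4]
opening: 0.188
grasp_force: 29.9
```

Request:
jog_arm --rows "0 .003 .003 0 0 0 0;0 .006 .006 0 0 0 0;0 .006 .006 0 0 0 0;0 .006 .006 0 0 0 0"

```text
time_s: 14.47
position: [0.5689, -0.1691, 0.1509]
tcp_rot: [[0.566, 0.824, -0.001], [0.824, -0.566, 0.0], [-0.001, -0.001, -1.0]]
force: [-1.2, 1.3, -0.8]
opening: 0.182
grasp_force: 29.9
```

Request:
jog_arm --rows "0 0 -.004 0 0 0 0;0 0 -.008 0 0 0 0;0 0 -.012 0 0 0 0;0 0 -.012 0 0 0 0;0 0 -.012 0 0 0 0"

```text
time_s: 14.88
position: [0.5647, -0.1661, 0.1512]
tcp_rot: [[0.567, 0.824, 0.001], [0.824, -0.567, -0.001], [-0.0, 0.001, -1.0]]
force: [0.3, -0.9, -1.1]
opening: 0.176
grasp_force: 29.9
```

Request:
jog_arm --rows "0 .003 .003 0 0 0 0;0 .006 .005 0 0 0 0;0 .009 .005 0 0 0 0;0 .009 .005 0 0 0 0;0 .009 .005 0 0 0 0"

```text
time_s: 15.3
position: [0.5691, -0.1639, 0.1511]
tcp_rot: [[0.566, 0.824, -0.0], [0.824, -0.566, -0.001], [-0.001, 0.0, -1.0]]
force: [-0.2, -1.4, -1.1]
opening: 0.179
grasp_force: 29.9
```

Request:
jog_arm --rows "0 -.003 0 0 0 0 0;0 -.006 0 0 0 0 0;0 -.009 0 0 0 0 0;0 -.009 0 0 0 0 0;0 -.009 0 0 0 0 0"

```text
time_s: 15.72
position: [0.5664, -0.1672, 0.151]
tcp_rot: [[0.567, 0.824, -0.0], [0.824, -0.567, 0.0], [0.0, -0.0, -1.0]]
force: [-0.5, -0.2, -1.7]
opening: 0.182
grasp_force: 29.9
```

Bore centre found: the carousel centre lies about 1.5 mm off the TCP along tool x, so the TCP should be at (0.5677, -0.1662). I'll centre it, press and sweep back.

Request:
jog_arm --rows "0 .003 .001 0 0 0 0;0 .003 .001 .003 0 0 0;0 .003 .001 .006 0 0 0;0 .003 .001 .008 0 0 0;0 .003 .001 .008 0 0 0;0 .003 .001 .008 0 0 0"

```text
time_s: 16.22
position: [0.5681, -0.1663, 0.1476]
tcp_rot: [[0.567, 0.824, 0.001], [0.824, -0.567, -0.0], [0.0, 0.001, -1.0]]
force: [-0.1, 0.9, 4.6]
opening: 0.175
grasp_force: 29.9
```

Request:
jog_arm --rows "0 0 0 0 0 0 -.02;0 0 0 0 0 0 -.04;0 0 0 0 0 0 -.06;0 0 0 0 0 0 -.08;0 0 0 0 0 0 -.1;0 0 0 0 0 0 -.12;0 0 0 0 0 0 -.14;0 0 0 0 0 0 -.16;0 0 0 0 0 0 -.18;0 0 0 0 0 0 -.18"

```text
time_s: 17.05
position: [0.5671, -0.1665, 0.1463]
tcp_rot: [[0.444, 0.896, -0.002], [0.896, -0.444, 0.0], [-0.001, -0.002, -1.0]]
force: [-0.1, 0.5, -0.4]
opening: 0.183
grasp_force: 29.9
```

The force fell away, so the slot has dropped over the pin at yaw ≈ 64°. Next I'll push it home gently.

Request:
jog_arm --rows "0 0 0 .002 0 0 0;0 0 0 .004 0 0 0;0 0 0 .006 0 0 0;0 0 0 .008 0 0 0;0 0 0 .01 0 0 0;0 0 0 .012 0 0 0;0 0 0 .012 0 0 0"

```text
time_s: 17.63
position: [0.5676, -0.1662, 0.1408]
tcp_rot: [[0.445, 0.896, -0.0], [0.896, -0.445, 0.0], [-0.0, -0.0, -1.0]]
force: [0.5, 0.2, -1.7]
opening: 0.182
grasp_force: 29.9
```

Request:
jog_arm --rows "0 0 0 .002 0 0 0;0 0 0 .004 0 0 0;0 0 0 .005 0 0 0;0 0 0 .006 0 0 0;0 0 0 .006 0 0 0"

```text
time_s: 18.05
position: [0.5679, -0.1663, 0.1385]
tcp_rot: [[0.445, 0.896, 0.0], [0.896, -0.445, -0.0], [-0.0, 0.001, -1.0]]
force: [-0.7, 1.7, 1.8]
opening: 0.179
grasp_force: 29.9
```

It's home (TCP 0.1385, about 3.5 N). Release and rise.

Request:
jog_arm --rows ".5 0 0 0 0 0 0;.5 0 0 0 0 0 0;.5 0 0 0 0 0 0;.5 0 0 0 0 0 0;.5 0 0 0 0 0 0;.5 0 0 0 0 0 0;.5 0 0 0 0 0 0;.5 0 0 0 0 0 0"

```text
time_s: 18.72
position: [0.5677, -0.1663, 0.138]
tcp_rot: [[0.445, 0.896, -0.0], [0.896, -0.445, 0.0], [0.0, -0.0, -1.0]]
force: [0.0, 0.1, -0.0]
opening: 0.498
grasp_force: 0.0
```

Request:
jog_arm --rows ".5 0 0 -.03 0 0 0;.5 0 0 -.08 0 0 0;0 0 0 -.15 0 0 0;0 0 0 -.2 0 0 0;0 0 0 -.2 0 0 0;0 0 0 -.2 0 0 0"

```text
time_s: 19.22
position: [0.5687, -0.1667, 0.2399]
tcp_rot: [[0.445, 0.896, 0.004], [0.896, -0.445, -0.002], [-0.0, 0.004, -1.0]]
force: [-0.6, -0.2, -0.5]
opening: 0.281
grasp_force: 0.0
```

Run:
```python
from h import *
p=capture('side');out=[]
for l in('start_top','carousel_foot'):
    for r in spot_point(l,p)[:2]:print(l,np.round(r['point'],4),round(r['conf'],2))
S=np.array([.5668,-.1674,.075]);y=np.radians(-11);Rz=np.array([[np.cos(y),-np.sin(y)],[np.sin(y),np.cos(y)]])
B=np.r_[S[:2]+Rz@[-.07,.11],.088];print('B',B)
a=np.linspace(0,2*np.pi,50)
for f,c in(('a','top'),('s','side')):
    p2=capture(c)
    if f=='a':p2['pixels']=cv2.imread('pics/a.png')[:,:,::-1]
    m=np.round(proj(p2,(S+B)/2+[0,0,.02])).astype(int);h=32
    im=cv2.resize(p2['pixels'][m[1]-h:m[1]+h,m[0]-h:m[0]+h,::-1],(390,390),interpolation=cv2.INTER_CUBIC);k=390/(2*h)
    T=lambda X:np.round((proj(p2,X)-m+h+.5)*k).astype(int)
    for C,r,col in((B,.011,(0,0,255)),(S,.024,(255,255,0)),(S+[0,0,.034],.052,(0,255,255))):
        cv2.polylines(im,[np.array([T(C+[r*np.cos(t),r*np.sin(t),0]) for t in a])],True,col,1)
    out.append(im)
cv2.imwrite('pics/k.png',np.hstack(out))
plan([B[0],B[1],.2],-11)
```

```text
start_top [ 0.5184 -0.044   0.0882] 0.48
carousel_foot [ 0.5659 -0.1688  0.0731] 0.84
B [ 0.51907509 -0.04606438  0.088     ]
t 19.47 pos [ 0.5669 -0.1659  0.2364] yaw 63.6 F [-0.51 -0.27 -0.41] op 0.06 j6 -0.7
shift [ 0.172  -0.192   0.0735] turn [-0.0037  0.0028  1.6571] rows 3.2138827378277695 10.414917885690485
```

View pics/k.png

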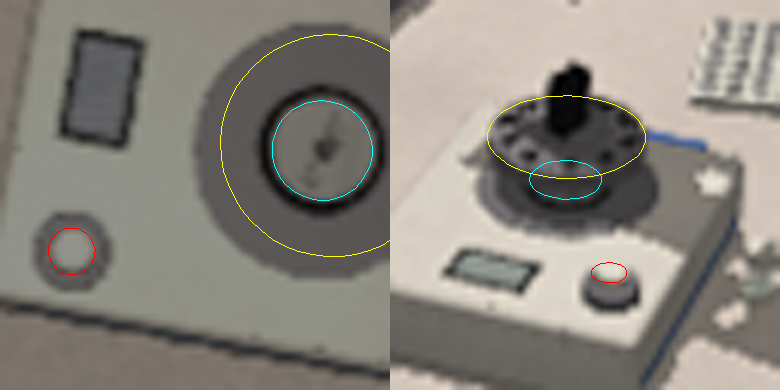

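The button overlay fits in both views: (72,250) in the left one and (608,272) in the right. The carousel is seated as predicted. I'll move over the button with the fingers shut.

Request:
jog_arm --rows "0 .06 -.065 0 0 0 0;0 .12 -.13 0 0 0 0;0 .172 -.192 0 0 0 0;0 .172 -.192 0 0 0 0;0 .172 -.192 .06 0 0 0;0 .172 -.192 .12 0 0 0;0 .172 -.192 .18 0 0 0;0 .172 -.192 .22 0 0 0;0 .172 -.192 .22 0 0 0;0 .172 -.192 .22 0 0 0"

```text
time_s: 20.3
position: [0.5192, -0.0465, 0.1267]
tcp_rot: [[0.445, 0.895, -0.004], [0.895, -0.445, 0.001], [-0.001, -0.004, -1.0]]
force: [0.1, 0.4, 0.7]
opening: 0.002
grasp_force: 0.0
```

Press down in small steps, to 0.105.

Request:
jog_arm --rows "0 0 0 .01 0 0 0;0 0 0 .02 0 0 0;0 0 0 .026 0 0 0;0 0 0 .032 0 0 0;0 0 0 .036 0 0 0;0 0 0 .04 0 0 0;0 0 0 .04 0 0 0"

```text
time_s: 20.88
position: [0.5203, -0.0466, 0.1082]
tcp_rot: [[0.445, 0.896, 0.001], [0.896, -0.445, -0.0], [0.0, 0.001, -1.0]]
force: [0.0, 0.2, 1.8]
opening: 0.004
grasp_force: 1.3
```

Request:
jog_arm --rows "0 0 0 .003 0 0 0;0 0 0 .006 0 0 0;0 0 0 .009 0 0 0;0 0 0 .011 0 0 0;0 0 0 .011 0 0 0;0 0 0 .011 0 0 0"

```text
time_s: 21.38
position: [0.5203, -0.0466, 0.1042]
tcp_rot: [[0.445, 0.896, 0.001], [0.896, -0.445, -0.0], [0.0, 0.001, -1.0]]
force: [-2.6, 0.7, 15.2]
opening: 0.01
grasp_force: 7.6
```

15 N means the button is on its stop, fully in. Retreat and check.

Request:
jog_arm --rows "0 0 0 -.02 0 0 0;0 0 0 -.08 0 0 0;0 0 0 -.16 0 0 0;0 0 0 -.24 0 0 0;0 0 0 -.24 0 0 0;0 0 0 -.24 0 0 0;0 0 0 -.24 0 0 0;0 0 0 -.24 0 0 0"

```text
time_s: 22.05
position: [0.5188, -0.0462, 0.2211]
tcp_rot: [[0.445, 0.895, -0.003], [0.895, -0.445, 0.001], [-0.001, -0.003, -1.0]]
force: [0.5, -0.3, -0.4]
opening: 0.005
grasp_force: 0.0
```

Run:
```python
from h import *
p=capture('side')
for l in('start_top','carousel_foot','carousel_grip'):
    for r in spot_point(l,p)[:1]:print(l,np.round(r['point'],4),round(r['conf'],2))
s=bot.read_state();print(s['position'],s['force'])
print(bot.hand_in())
```

```text
start_top [ 0.5165 -0.0452  0.0865] 0.5
carousel_foot [ 0.5691 -0.1677  0.0762] 0.83
carousel_grip [ 0.5635 -0.1667  0.1343] 0.91
[ 0.51938919 -0.04636591  0.221203  ] [ 0.0739961  -0.1606694  -0.37660816]
the job is handed in; nothing more can be done
None
```

The carousel sits home on the spindle and is released. The start button was then pressed fully in and let back out, the arm is clear, and the job was handed in at about 22 s; no verdict was returned.

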